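# Press the start-up buttons in order

### The arm

A 6-joint arm with a two-finger parallel gripper is mounted at the origin on a cart in front of the work surface, level with it; the furniture and walls round the work are solid. World frame = base frame: x ahead of the robot, y to its left, z up, the work surface at z = 0. Lengths are in m, angles in rad, forces in N, time in s.
With the tool pointing down it reaches from about 0.35 to 0.85 m from the base axis. Payload 8.1 kg.
Tool frame: the origin (TCP) lies midway between the tips of the shut fingers; the grasp point (between the pads) lies 19 mm behind it (manip.hold_point_z is the distance from the TCP to the grasp point, in m); z points along the fingers, y is the line along which they close (so a half turn about z gives the same grasp; the last joint's range is limited). The gripper opens to 93 mm and grips with 3 to 60 N. Pads are 15 mm wide; open, the fingers measure 128 mm over their backs; the gripper's body (75 mm by 188 mm) begins 65 mm behind the grasp point.
Start: joints at [1.076, 0.13, 1.488, -0, 1.523, -0.085], TCP at [0.239, 0.55, 0.219] pointing down, gripper open.
Joint ranges: [-2.96, 2.96], [-0.89, 2.26], [0.02, 2.5], [-1.34, 4.48], [0, 2.73], [-2.66, 2.66]. Speed limits (rad/s): [2.39, 2.39, 2.79, 3.14, 3.14, 3.14].

### API

Orientations are given as a rotation vector (axis times angle).
In Python, from plant import status, eyes, manip gives the robot as it stands.
- The arm moves only by the shell command python3 -m pendant 'ROWS' [OPENING] [FORCE]. ROWS is JSON, a list of rows, each an object with "slide": the shift along the tool's x, y, z in m, a list of three; "turn": the turn, a rotation vector about the tool's x, y, z in degrees, a list of three. A call has 1 to 12 rows; each row is the pose to reach, as a shift and turn from the pose commanded when the call began, along the tool's axes at that moment; what a row does not reach only later rows make up. A row lasts 1/8 s, in which the tool goes at most 62.5 mm and 10.7 degrees, less where a joint would pass 70% of its speed; a pose out of reach is approached as far as the arm can. A call with a gripper value outside its range is refused whole. OPENING is the opening, from 0 (shut) to 1 (fully open), set as the call begins (- or left out, the last holds). The fingers move at their own pace and stop on an object; FORCE is the grip in N (left out, the last holds). Time passes only in rows, so rows that repeat a pose let the fingers close. It gives the time, the measured TCP pose, the force, the opening and the grip force at its end, in the units of the state.
- status.get_state(): the state, without advancing time (a new reading comes with each control period).
- eyes.camera(name): name is "scene" or "top" or "wrist"; returns the picture (400x640x3 uint8, blue, green, red); there is no depth.
- eyes.camera_model(name): a dict with "fx", "fy", "cx", "cy" (pixels), "R" (3x3) and "t" (3): a world point X has camera coordinates R X + t; the wrist camera has in their place "tool_from_camera" (4x4, takes a point from camera to tool coordinates, whose origin is the TCP and whose axes are the flange's). Camera axes: x right, y down, z forward; pixel columns grow to the right and rows downward; lengths in m; the calibration is good to about 2 mm. The wrist camera is an equidistant fisheye: a pixel r from the principal point sees the ray r / f radians off the axis. A picture is of the moment at which its call begins: read the wrist's pose just before it. camera_model takes no time and is no camera call.
- manip.close_job(): hands the job in; it is judged then, once.
The state is a dict: "time_s": time; "joints": joint angles; "qd": joint speeds; "joint_efforts": joint torques, N m; "tool_pos": TCP position; "ee_rot": TCP orientation; "contact_force": force on the tool from outside, world axes, zero at the start; "wrist_torque": the same for the moment, N m; "finger_gap": finger opening in m; "finger_force": force on a finger pad.
Only numpy, scipy, OpenCV 4.12 (cv2) and the standard library are available. Lean on these libraries where they do the work, as an engineer would, in place of code of your own. Each camera call takes 0.05 s, during which the arm holds its last target. There are 200 camera calls.

### The job

Start the chromatograph from its push-button boxes: lightly press the round button (pump) right in, then the long bar button (detector), then the square button (run), in that order; each stays in. Leave the cross-shaped button (purge) out, keep every box standing where it is without lifting or shoving it, and do not disturb the small bottles and the beaker.

Things in the scene. Friction and masses are not known exactly. Their poses are not given: they have to be found in the camera images.
- round_box: Loose grey push-button box (0.5 kg, on rubber feet), 64 x 64 mm and 40 mm high including the black bezel on top, whose single white button cap is a round disc, 34 mm across. Origin: centre of the underside; z up. The four boxes are alike but for the shape of the cap, stand in a rough row in any order and are turned a little.
- round_box_top (a point): Centre of the flat top face of the round cap; it moves down with the cap. Cap out: 57 mm above the worktop (17 mm above the bezel). Cap right in and let go: 51 mm. A slowly pressing finger first sinks 1.5 mm into a springy cushion under the cap's holder, then the cap slides 6 mm: right in with the finger 7.5 mm below first touch. More than 25 N is too much.
- round_box_cap (a joint): Travel of the round cap in its holder, m: 0 = out (at the start), 0.006 = right in; grows downward. Resists with a steady 3 N, has no return spring, stays where left. The holder's cushion (2 N per mm, comes back by itself, not counted here) gives up to 6 mm: once the cap is right in, the force climbs from 3 to 12 N over 4.5 mm more, then the end is hard.
- bar_box: Loose grey push-button box (0.5 kg, on rubber feet), 64 x 64 mm and 40 mm high including the black bezel on top, whose single white button cap is a long narrow bar, 48 mm along the box's own y axis and 16 mm along its x axis. Origin: centre of the underside; z up. The four boxes are alike but for the shape of the cap, stand in a rough row in any order and are turned a little.
- bar_box_top (a point): Centre of the flat top face of the bar cap; it moves down with the cap. Cap out: 57 mm above the worktop (17 mm above the bezel). Cap right in and let go: 51 mm. A slowly pressing finger first sinks 1.5 mm into a springy cushion under the cap's holder, then the cap slides 6 mm: right in with the finger 7.5 mm below first touch. More than 25 N is too much.
- bar_box_cap (a joint): Travel of the bar cap in its holder, m: 0 = out (at the start), 0.006 = right in; grows downward. Resists with a steady 3 N, has no return spring, stays where left. The holder's cushion (2 N per mm, comes back by itself, not counted here) gives up to 6 mm: once the cap is right in, the force climbs from 3 to 12 N over 4.5 mm more, then the end is hard.
- square_box: Loose grey push-button box (0.5 kg, on rubber feet), 64 x 64 mm and 40 mm high including the black bezel on top, whose single white button cap is a square, 32 x 32 mm, sides parallel to the box. Origin: centre of the underside; z up. The four boxes are alike but for the shape of the cap, stand in a rough row in any order and are turned a little.
- square_box_top (a point): Centre of the flat top face of the square cap; it moves down with the cap. Cap out: 57 mm above the worktop (17 mm above the bezel). Cap right in and let go: 51 mm. A slowly pressing finger first sinks 1.5 mm into a springy cushion under the cap's holder, then the cap slides 6 mm: right in with the finger 7.5 mm below first touch. More than 25 N is too much.
- square_box_cap (a joint): Travel of the square cap in its holder, m: 0 = out (at the start), 0.006 = right in; grows downward. Resists with a steady 3 N, has no return spring, stays where left. The holder's cushion (2 N per mm, comes back by itself, not counted here) gives up to 6 mm: once the cap is right in, the force climbs from 3 to 12 N over 4.5 mm more, then the end is hard.
- cross_box: Loose grey push-button box (0.5 kg, on rubber feet), 64 x 64 mm and 40 mm high including the black bezel on top, whose single white button cap is a plus-shaped cross, 46 mm across both ways, arms 14 mm wide. Origin: centre of the underside; z up. The four boxes are alike but for the shape of the cap, stand in a rough row in any order and are turned a little.
- cross_box_top (a point): Centre of the flat top face of the cross cap; it moves down with the cap. Cap out: 57 mm above the worktop (17 mm above the bezel). Cap right in and let go: 51 mm. A slowly pressing finger first sinks 1.5 mm into a springy cushion under the cap's holder, then the cap slides 6 mm: right in with the finger 7.5 mm below first touch. More than 25 N is too much.
- cross_box_cap (a joint): Travel of the cross cap in its holder, m: 0 = out (at the start), 0.006 = right in; grows downward. Resists with a steady 3 N, has no return spring, stays where left. The holder's cushion (2 N per mm, comes back by itself, not counted here) gives up to 6 mm: once the cap is right in, the force climbs from 3 to 12 N over 4.5 mm more, then the end is hard.
- small_bottle_1: Small amber bottle with white screw cap, 28 mm diameter, 62 mm high, standing loose on the worktop near the boxes. Origin: centre of its underside. Not part of the job.
- small_bottle_2: Second small amber bottle with white screw cap, 28 mm diameter, 62 mm high, standing loose on the worktop near the boxes. Origin: centre of its underside. Not part of the job.
- beaker: Clear open beaker, 56 mm diameter, 65 mm high, standing loose on the worktop near the boxes. Origin: centre of its underside. Not part of the job.
Mind the look-alikes: they are no part of the job. What is shaped like the cross_box but purple or red is not meant.

How it is judged:
By the outcome, as a careful person would: the job done as asked, in the order asked, and still so for the second after the job is handed in, with the robot touching nothing.
It also fails if it takes over 48 s, if anything falls off the work surface, if the arm or the gripper's body presses on something with over 40 N, if the wrist force passes 120 N, or if a joint passes its speed limit or range.

## Working session

There is one attempt and no reset: what is moved stays moved. The work goes in short steps, Python scripts to look and compute and a shell command to move; the robot and the scene stay as the last step left them, time stands still between calls to the robot, and variables do not carry over. Pictures are saved under pics/ and viewed, at most 10 in all, crops included, and the job is handed in when it is done.

```bash
mkdir -p pics; python3 - <<'E'
from plant import status, eyes, manip
import cv2,json
s=status.get_state();print(s)
for n in("top","scene"):
    im=eyes.camera(n);cv2.imwrite(f"pics/{n}0.png",im)
    m=eyes.camera_model(n);print(n,m)
E
```

```text
{'time_s': 0.0, 'joints': array([ 1.07563395e+00,  1.31135320e-01,  1.48924848e+00, -2.75530174e-05,
        1.52302797e+00, -8.54090263e-02]), 'qd': array([-0.00073972,  0.00044723,  0.00062761, -0.00125133,  0.00148058,
        0.00162622]), 'joint_efforts': array([ 9.06308615e-04, -5.59820294e+01, -4.91768968e+01,  7.67512573e-02,
        3.55088746e-02, -8.28661564e-05]), 'tool_pos': array([0.23875346, 0.54983327, 0.21761982]), 'ee_rot': array([-6.39042888e-01, -3.07540492e+00,  2.74985543e-03]), 'contact_force': array([ 0.51075333, -1.06746883, -0.39251342]), 'wrist_torque': array([ 0.0527304 ,  0.01791426, -0.05622281]), 'finger_force': 0.0, 'finger_gap': 0.09273373226860183}
top {'fx': 408.2896051105034, 'fy': 408.2896051105034, 'cx': 321.27735871345214, 'cy': 203.6235992878508, 'R': array([[ 1.69297223e-03, -9.99797430e-01, -2.00557283e-02],
       [-9.91378269e-01,  9.49669919e-04, -1.31027574e-01],
       [ 1.31020078e-01,  2.01046393e-02, -9.91175838e-01]]), 't': array([0.00624733, 0.49462573, 0.96438431])}
scene {'fx': 450.02774695208245, 'fy': 450.02774695208245, 'cx': 325.15816455597, 'cy': 199.07123691222685, 'R': array([[ 0.6284198 , -0.77775138, -0.01383303],
       [-0.59223888, -0.46684575, -0.65674055],
       [ 0.50432298,  0.42090122, -0.75398972]]), 't': array([-0.3350631,  0.3435352,  0.7910535])}
```

View pics/top0.png

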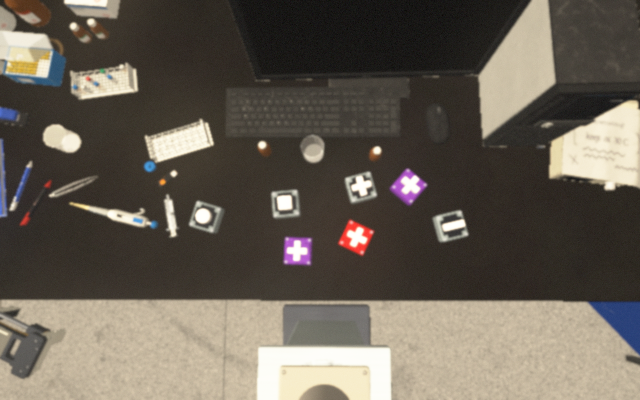

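View pics/scene0.png

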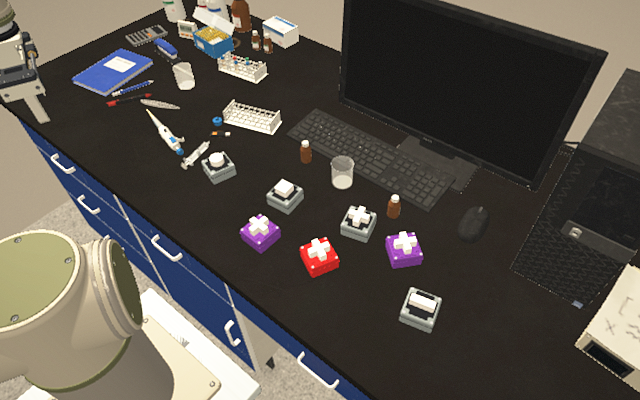

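The top view shows the round cap at (206,217), the square at (285,204), the cross at (360,187) and the bar at (451,226). Bottles are at (264,148) and (376,152), the beaker at (313,149), and the purple and red decoys stand among the boxes. The scene view agrees.

```bash
cat > h.py <<'E'
import numpy as np,cv2
from plant import status,eyes,manip
from scipy.spatial.transform import Rotation as Ro
def ray(m,u,v,z):
    R,t=np.array(m["R"]),np.array(m["t"]); c=-R.T@t
    d=R.T@np.array([(u-m["cx"])/m["fx"],(v-m["cy"])/m["fy"],1]); return c+d*(z-c[2])/d[2]
def cap(im,u,v,w=24,th=170):
    g=im[v-w:v+w,u-w:u+w].min(2); b=(g>th).astype(np.uint8)
    n,l,st,c=cv2.connectedComponentsWithStats(b); i=1+np.argmax(st[1:,4])
    pts=np.argwhere(l==i)[:,::-1].astype(np.float32)
    return c[i]+[u-w,v-w],st[i,4],cv2.minAreaRect(pts)
E
python3 - <<'E'
from h import *
P={"top":{"round":(206,217),"bar":(452,227),"square":(285,204),"cross":(360,187)},
"scene":{"round":(218,160),"bar":(423,301),"square":(285,188),"cross":(358,216)}}
for n in P:
    im=cv2.imread(f"pics/{n}0.png");m=eyes.camera_model(n)
    for k,(u,v) in P[n].items():
        c,a,r=cap(im,u,v,18); print(n,k,c.round(1),a,[round(x) for x in r[1]],round(r[2]),ray(m,*c,.055).round(4))
s=status.get_state();R=Ro.from_rotvec(s["ee_rot"]).as_matrix();print(R.round(3))
print(eyes.camera_model("wrist"))
E
```

```text
top round [202.3 215.5] 172 [13, 14] 90 [0.4634 0.2905 0.055 ]
top bar [453.2 224.9] 167 [7, 23] 76 [ 0.4408 -0.3049  0.055 ]
top square [284.2 202.1] 200 [14, 14] 90 [0.4954 0.0947 0.055 ]
top cross [361.  185.2] 228 [17, 17] 31 [ 0.5361 -0.0891  0.055 ]
scene round [216.3 158.8] 163 [13, 16] 83 [0.4618 0.2841 0.055 ]
scene bar [421.6 300.5] 374 [32, 19] 21 [ 0.4409 -0.3076  0.055 ]
scene square [283.6 187.6] 221 [15, 17] 45 [0.493  0.0895 0.055 ]
scene cross [357.2 217.3] 353 [29, 24] 18 [ 0.5274 -0.095   0.055 ]
[[-0.917  0.398 -0.001]
 [ 0.398  0.917 -0.001]
 [ 0.    -0.002 -1.   ]]
{'fx': 309.70691628693146, 'fy': 309.70691628693146, 'cx': 315.8154232291748, 'cy': 200.2906214352104, 'tool_from_camera': array([[ 7.08924406e-04, -9.68462914e-01, -2.49156743e-01,
         6.83556878e-02],
       [ 9.99999738e-01,  7.23341391e-04,  3.36932836e-05,
         1.51655633e-03],
       [ 1.47594689e-04, -2.49156701e-01,  9.68463172e-01,
        -1.65483953e-01],
       [ 0.00000000e+00,  0.00000000e+00,  0.00000000e+00,
         1.00000000e+00]])}
```

```bash
python3 -m pendant '[{"slide":[-0.055,-0.026,0],"turn":[0,0,0]},{"slide":[-0.11,-0.053,0.01],"turn":[0,0,0]},{"slide":[-0.165,-0.08,0.02],"turn":[0,0,0]},{"slide":[-0.22,-0.107,0.04],"turn":[0,0,0]},{"slide":[-0.27,-0.131,0.06],"turn":[0,0,0]},{"slide":[-0.309,-0.15,0.07],"turn":[0,0,0]},{"slide":[-0.309,-0.15,0.07],"turn":[0,0,0]},{"slide":[-0.309,-0.15,0.07],"turn":[0,0,0]},{"slide":[-0.309,-0.15,0.07],"turn":[0,0,0]}]' 0 20
python3 - <<'E'
from h import *
s=status.get_state();print(s["time_s"],s["tool_pos"],s["ee_rot"],s["finger_gap"],s["contact_force"],abs(s["qd"]).max())
im=eyes.camera("wrist");cv2.imwrite("pics/w1.png",im)
E
```

```text
time_s: 1.23
tool_pos: [0.4621, 0.2908, 0.149]
ee_rot: [0.637, 3.076, 0.001]
contact_force: [0.6, 0.6, 0.6]
finger_gap: 0.0075
finger_force: 0.0
1.225 [0.46214665 0.29075009 0.14903091] [6.36867729e-01 3.07614297e+00 8.60832464e-04] 0.007512063997184622 [0.55393354 0.61868824 0.62502677] 0.004998027772520283
```

View pics/w1.png

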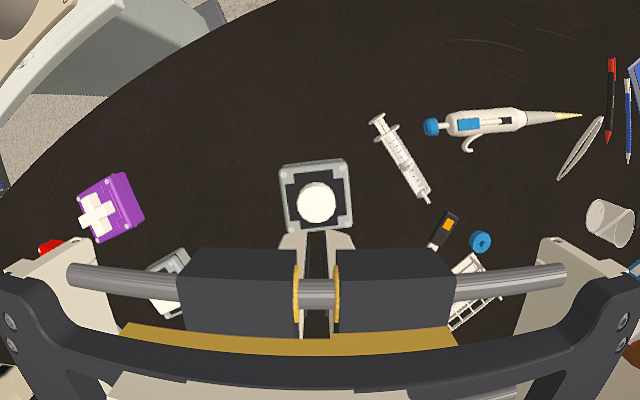

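The wrist view shows the round cap at about (316,203), whole and just ahead of the fingertips at (316,240).

```bash
cat >> h.py <<'E'
def wray(s,u,v,z):
    m=eyes.camera_model("wrist");T=np.array(m["tool_from_camera"]);R=Ro.from_rotvec(s["ee_rot"]).as_matrix()
    x,y=(u-m["cx"])/m["fx"],(v-m["cy"])/m["fy"];th=np.hypot(x,y);k=np.sin(th)/max(th,1e-9)
    d=R@T[:3,:3]@[x*k,y*k,np.cos(th)];c=R@T[:3,3]+s["tool_pos"];return c+d*(z-c[2])/d[2]
def tool(s,p): return Ro.from_rotvec(s["ee_rot"]).as_matrix().T@(np.array(p)-s["tool_pos"])
E
python3 - <<'E'
from h import *
s=status.get_state();im=cv2.imread("pics/w1.png")
c,a,r=cap(im,316,203,28,190);q=r[0];print(c,a,r,s["finger_gap"])
p=wray(s,*c,.057);print(p,tool(s,p))
E
```

```text
[316.38859649 203.24122807] 1140 ((28.200000762939453, 28.59999656677246), (36.68241500854492, 37.947322845458984), 71.56504821777344) 0.00367353120407334
[0.46347596 0.29247816 0.057     ] [-0.00052186  0.00201854  0.09204535]
```

```bash
python3 -m pendant '[{"slide":[0,0.002,0.04],"turn":[0,0,0]},{"slide":[0,0.002,0.07],"turn":[0,0,0]},{"slide":[0,0.002,0.085],"turn":[0,0,0]},{"slide":[0,0.002,0.089],"turn":[0,0,0]},{"slide":[0,0.002,0.091],"turn":[0,0,0]},{"slide":[0,0.002,0.093],"turn":[0,0,0]},{"slide":[0,0.002,0.094],"turn":[0,0,0]},{"slide":[0,0.002,0.095],"turn":[0,0,0]},{"slide":[0,0.002,0.096],"turn":[0,0,0]},{"slide":[0,0.002,0.096],"turn":[0,0,0]}]'
```

```text
time_s: 2.52
tool_pos: [0.4639, 0.2916, 0.053]
ee_rot: [0.639, 3.075, 0.001]
contact_force: [1.9, 1.8, 2.4]
finger_gap: 0.0001
finger_force: 1.5
```

```bash
python3 -m pendant '[{"slide":[0,0,0.001],"turn":[0,0,0]},{"slide":[0,0,0.002],"turn":[0,0,0]},{"slide":[0,0,0.003],"turn":[0,0,0]},{"slide":[0,0,0.004],"turn":[0,0,0]},{"slide":[0,0,0.005],"turn":[0,0,0]},{"slide":[0,0,0.005],"turn":[0,0,0]}]'
```

```text
time_s: 3.28
tool_pos: [0.4636, 0.2915, 0.0479]
ee_rot: [0.639, 3.076, -0.0]
contact_force: [1.0, -0.6, 6.1]
finger_gap: 0.0007
finger_force: 3.2
```

```bash
python3 -m pendant '[{"slide":[0,0,0.001],"turn":[0,0,0]},{"slide":[0,0,0.001],"turn":[0,0,0]},{"slide":[0,0,-0.01],"turn":[0,0,0]},{"slide":[0,0,-0.05],"turn":[0,0,0]},{"slide":[0,0,-0.10],"turn":[0,0,0]}]'
python3 -m pendant '[{"slide":[-0.022,-0.056,0],"turn":[0,0,-3.5]},{"slide":[-0.043,-0.111,0],"turn":[0,0,-7]},{"slide":[-0.065,-0.167,0],"turn":[0,0,-10.5]},{"slide":[-0.087,-0.223,0],"turn":[0,0,-14]},{"slide":[-0.109,-0.279,0],"turn":[0,0,-17.5]},{"slide":[-0.13,-0.334,0],"turn":[0,0,-21]},{"slide":[-0.152,-0.39,0],"turn":[0,0,-24.5]},{"slide":[-0.174,-0.446,0],"turn":[0,0,-28]},{"slide":[-0.195,-0.501,0],"turn":[0,0,-31.5]},{"slide":[-0.217,-0.557,0],"turn":[0,0,-35]},{"slide":[-0.217,-0.557,0],"turn":[0,0,-35]},{"slide":[-0.217,-0.557,0],"turn":[0,0,-35]}]'
python3 - <<'E'
from h import *
s=status.get_state();print(s["time_s"],s["tool_pos"],s["ee_rot"],abs(s["qd"]).max())
im=eyes.camera("wrist");cv2.imwrite("pics/w2.png",im)
t=eyes.camera("top");cv2.imwrite("pics/t2.png",t)
for k,(u,v) in {"round":(206,217),"bar":(452,227)}.items(): print(cap(t,u,v,18)[0])
E
```

```text
time_s: 3.9
tool_pos: [0.4615, 0.2905, 0.1468]
ee_rot: [-0.638, -3.072, 0.005]
contact_force: [1.0, 0.3, 0.7]
finger_gap: 0.0004
finger_force: 0.0
time_s: 5.4
tool_pos: [0.4399, -0.3051, 0.1469]
ee_rot: [0.313, -3.125, -0.003]
contact_force: [-0.2, 0.5, -0.3]
finger_gap: 0.0008
finger_force: 0.0
5.4 [ 0.43988522 -0.3051061   0.14691946] [ 0.31305363 -3.12459825 -0.00325443] 0.029715850226924134
[203.0295858  215.78106509]
[460.69892473 222.96774194]
```

View pics/w2.png

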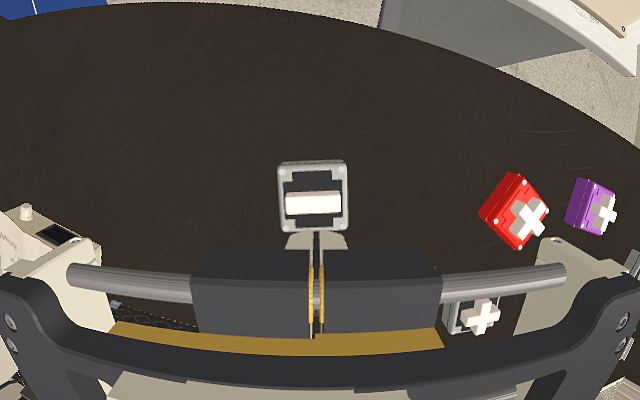

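The wrist view shows the bar cap at about (313,203), lying parallel to the line of the fingertips and just ahead of them.

```bash
python3 - <<'E'
from h import *
s=status.get_state();im=cv2.imread("pics/w2.png")
for th in(190,215,235):
    c,a,r=cap(im,313,203,34,th);print(c,a,r[1:])
    p=wray(s,*c,.057);print(p,tool(s,p))
E
```

```text
[313.07028754 204.        ] 939 ((17.51544189453125, 54.697349548339844), 87.0643310546875)
[ 0.44213027 -0.30529151  0.057     ] [-0.00149554 -0.00134204  0.09028872]
[313.10567297 204.12013348] 899 ((16.57635498046875, 54.24362564086914), 88.02507019042969)
[ 0.44222851 -0.30524066  0.057     ] [-0.00160198 -0.00131193  0.0902887 ]
[313.35072816 204.58009709] 824 ((15.427664756774902, 53.35733413696289), 87.70938873291016)
[ 0.44258602 -0.30495402  0.057     ] [-0.00200972 -0.00110282  0.09028873]
```

```bash
python3 -m pendant '[{"slide":[-0.002,-0.001,0.04],"turn":[0,0,0]},{"slide":[-0.002,-0.001,0.07],"turn":[0,0,0]},{"slide":[-0.002,-0.001,0.083],"turn":[0,0,0]},{"slide":[-0.002,-0.001,0.087],"turn":[0,0,0]},{"slide":[-0.002,-0.001,0.089],"turn":[0,0,0]},{"slide":[-0.002,-0.001,0.091],"turn":[0,0,0]},{"slide":[-0.002,-0.001,0.092],"turn":[0,0,0]},{"slide":[-0.002,-0.001,0.093],"turn":[0,0,0]},{"slide":[-0.002,-0.001,0.094],"turn":[0,0,0]},{"slide":[-0.002,-0.001,0.095],"turn":[0,0,0]}]'
python3 -m pendant '[{"slide":[0,0,0.001],"turn":[0,0,0]},{"slide":[0,0,0.002],"turn":[0,0,0]},{"slide":[0,0,0.003],"turn":[0,0,0]},{"slide":[0,0,0.004],"turn":[0,0,0]},{"slide":[0,0,0.005],"turn":[0,0,0]},{"slide":[0,0,0.005],"turn":[0,0,0]}]'
```

```text
time_s: 6.75
tool_pos: [0.4432, -0.3069, 0.0531]
ee_rot: [-0.315, 3.125, -0.002]
contact_force: [1.7, -1.1, 3.0]
finger_gap: 0.0005
finger_force: 1.5
time_s: 7.5
tool_pos: [0.4429, -0.3066, 0.048]
ee_rot: [-0.315, 3.126, -0.001]
contact_force: [0.2, -1.4, 5.9]
finger_gap: 0.0004
finger_force: 3.2
```

```bash
python3 -m pendant '[{"slide":[0,0,0.001],"turn":[0,0,0]},{"slide":[0,0,0.001],"turn":[0,0,0]},{"slide":[0,0,-0.01],"turn":[0,0,0]},{"slide":[0,0,-0.05],"turn":[0,0,0]},{"slide":[0,0,-0.10],"turn":[0,0,0]}]'
python3 -m pendant '[{"slide":[-0.019,0.054,0],"turn":[0,0,0]},{"slide":[-0.038,0.109,0],"turn":[0,0,0]},{"slide":[-0.056,0.163,0],"turn":[0,0,0]},{"slide":[-0.075,0.218,0],"turn":[0,0,0]},{"slide":[-0.094,0.272,0],"turn":[0,0,0]},{"slide":[-0.113,0.327,0],"turn":[0,0,0]},{"slide":[-0.131,0.381,0],"turn":[0,0,0]},{"slide":[-0.131,0.381,0],"turn":[0,0,0]},{"slide":[-0.131,0.381,0],"turn":[0,0,0]}]'
python3 - <<'E'
from h import *
s=status.get_state();print(s["time_s"],s["tool_pos"],s["ee_rot"],abs(s["qd"]).max())
im=eyes.camera("wrist");cv2.imwrite("pics/w3.png",im)
for th in(190,215):
    c,a,r=cap(im,316,203,32,th);print(c,a,r[1:])
    p=wray(s,*c,.057);print(p,tool(s,p))
E
```

```text
time_s: 8.12
tool_pos: [0.441, -0.305, 0.1468]
ee_rot: [0.315, -3.122, -0.006]
contact_force: [1.0, -0.5, -0.2]
finger_gap: 0.0003
finger_force: 0.0
time_s: 9.25
tool_pos: [0.4942, 0.0928, 0.1471]
ee_rot: [0.317, -3.124, 0.001]
contact_force: [-0.0, 0.4, -0.2]
finger_gap: 0.0003
finger_force: 0.0
9.25 [0.4942209  0.0928035  0.14711569] [ 3.16905404e-01 -3.12373481e+00  7.09151857e-04] 0.03343711246827365
[317.44628752 204.79620853] 1266 ((36.325618743896484, 35.38345718383789), 6.009006023406982)
[0.49568628 0.09553361 0.057     ] [-0.00215144  0.0024041   0.09011121]
[317.62468931 205.12096106] 1207 ((35.44852066040039, 34.78593826293945), 6.340191841125488)
[0.49593748 0.09574155 0.057     ] [-0.00243928  0.00255735  0.09011063]
```

View pics/w3.png

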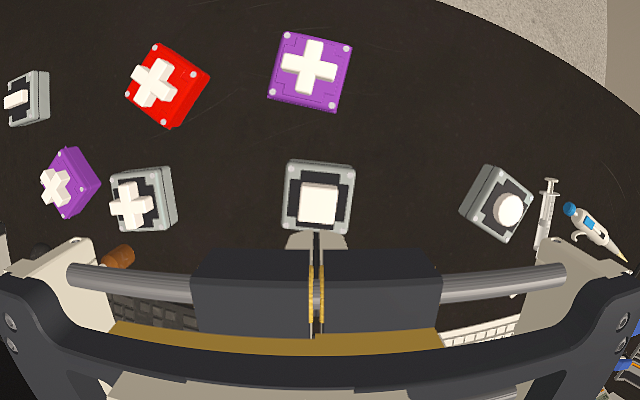

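The wrist view shows the square cap at (317,205), just ahead of the fingertips. The round cap at (509,210) and the bar at (16,101) sit lower in their boxes.

```bash
python3 -m pendant '[{"slide":[-0.002,0.002,0.04],"turn":[0,0,0]},{"slide":[-0.002,0.002,0.07],"turn":[0,0,0]},{"slide":[-0.002,0.002,0.083],"turn":[0,0,0]},{"slide":[-0.002,0.002,0.087],"turn":[0,0,0]},{"slide":[-0.002,0.002,0.089],"turn":[0,0,0]},{"slide":[-0.002,0.002,0.091],"turn":[0,0,0]},{"slide":[-0.002,0.002,0.092],"turn":[0,0,0]},{"slide":[-0.002,0.002,0.093],"turn":[0,0,0]},{"slide":[-0.002,0.002,0.094],"turn":[0,0,0]},{"slide":[-0.002,0.002,0.095],"turn":[0,0,0]}]'
python3 -m pendant '[{"slide":[0,0,0.001],"turn":[0,0,0]},{"slide":[0,0,0.002],"turn":[0,0,0]},{"slide":[0,0,0.003],"turn":[0,0,0]},{"slide":[0,0,0.004],"turn":[0,0,0]},{"slide":[0,0,0.005],"turn":[0,0,0]},{"slide":[0,0,0.006],"turn":[0,0,0]},{"slide":[0,0,0.006],"turn":[0,0,0]}]'
```

```text
time_s: 10.55
tool_pos: [0.4972, 0.0955, 0.053]
ee_rot: [-0.315, 3.124, -0.0]
contact_force: [1.5, -1.3, 3.4]
finger_gap: 0.0005
finger_force: 1.5
time_s: 11.42
tool_pos: [0.4968, 0.0955, 0.0471]
ee_rot: [-0.315, 3.125, 0.0]
contact_force: [-0.3, -0.5, 8.5]
finger_gap: 0.0004
finger_force: 4.0
```

```bash
python3 -m pendant '[{"slide":[0,0,-0.01],"turn":[0,0,0]},{"slide":[0,0,-0.05],"turn":[0,0,0]},{"slide":[0,0,-0.11],"turn":[0,0,0]},{"slide":[0,0,-0.17],"turn":[0,0,0]},{"slide":[0.06,0,-0.2],"turn":[0,0,0]},{"slide":[0.06,0,-0.2],"turn":[0,0,0]},{"slide":[0.06,0,-0.2],"turn":[0,0,0]}]'
python3 - <<'E'
from h import *
b=eyes.camera("scene");a=cv2.imread("pics/scene0.png");cv2.imwrite("pics/ver.png",np.hstack([cv2.resize(x[130:340,190:450],None,fx=1.5,fy=1.5,interpolation=cv2.INTER_CUBIC) for x in(a,b)]))
E
```

```text
time_s: 12.3
tool_pos: [0.4374, 0.0834, 0.2463]
ee_rot: [0.315, -3.125, -0.0]
contact_force: [0.2, 1.2, -0.1]
finger_gap: 0.0007
finger_force: 0.0
```

View pics/ver.png

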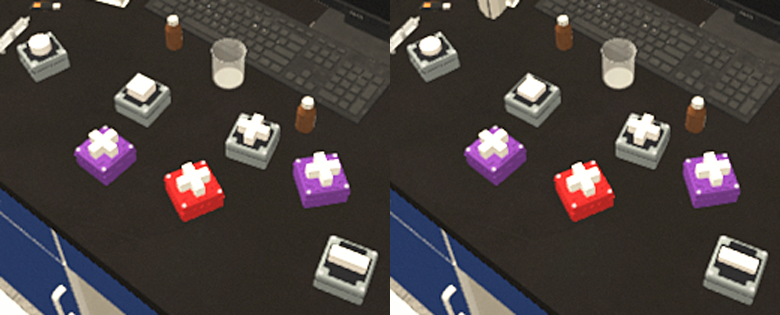

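Before and after side by side: the round (430,45), square (530,87) and bar (738,260) caps now sit lower. The cross is still out, and the boxes, bottles and beaker have not moved.

```bash
python3 -c "
from plant import manip
print(manip.close_job())"
```

```text
the job is handed in; nothing more can be done
None
```

I pressed the round, bar and square buttons right in, in that order, with about 6–9 N each. The cross button is still out, nothing else moved in the before-and-after picture, and I handed the job in at about 12.4 s.

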